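# Set out the size row of salad tubs on the market counter

### The job

Set out the four lidded tubs of carrot salad on the wooden display riser in order of size, one standing upright in the middle of each round rubber pad: the smallest on the end pad nearest the weighing scale, the biggest on the end pad farthest from it. Don't tip a tub over on the way, and leave the jar of gherkins that stands among them where it is.

Things in the scene. Friction and masses are not known exactly. Their poses are not given: they have to be found in the camera images.
- tub_small: The smallest of four loose round lidded plastic tubs of orange carrot salad, which differ only in size: 30 mm high, lid 50 mm across (the pale lid's straight skirt is the top 9 mm and the widest part), narrowing to 38 mm at the foot; about 45 g, rigid. Starts upright on the counter (z = 0), between robot and riser. Origin: centre of the underside; z up the axis.
- tub_medium: The second smallest of four loose round lidded plastic tubs of orange carrot salad, which differ only in size: 43 mm high, lid 56 mm across (the pale lid's straight skirt is the top 9 mm and the widest part), narrowing to 44 mm at the foot; about 80 g, rigid. Starts upright on the counter (z = 0), between robot and riser. Origin: centre of the underside; z up the axis.
- tub_large: The second biggest of four loose round lidded plastic tubs of orange carrot salad, which differ only in size: 57 mm high, lid 62 mm across (the pale lid's straight skirt is the top 9 mm and the widest part), narrowing to 50 mm at the foot; about 135 g, rigid. Starts upright on the counter (z = 0), between robot and riser. Origin: centre of the underside; z up the axis.
- tub_biggest: The biggest of four loose round lidded plastic tubs of orange carrot salad, which differ only in size: 73 mm high, lid 68 mm across (the pale lid's straight skirt is the top 9 mm and the widest part), narrowing to 56 mm at the foot; about 205 g, rigid. Starts upright on the counter (z = 0), between robot and riser. Origin: centre of the underside; z up the axis.
- pad_a: Round black rubber pad, 74 mm across, 3 mm thick, the left end place (seen from the robot) of four along the display riser, a fixed flat-topped wooden bench 400 x 115 mm, 40 mm high. Pads are 95 mm apart, centre to centre. Origin: centre of the pad's underside, 40 mm above the counter (a tub stands 3 mm above it). x: across the riser, away from the robot; y: along the row, to the left.
- pad_b: Round black rubber pad, 74 mm across, 3 mm thick, left of centre (seen from the robot) of four along the display riser, a fixed flat-topped wooden bench 400 x 115 mm, 40 mm high. Pads are 95 mm apart, centre to centre. Origin: centre of the pad's underside, 40 mm above the counter (a tub stands 3 mm above it). x: across the riser, away from the robot; y: along the row, to the left.
- pad_c: Round black rubber pad, 74 mm across, 3 mm thick, right of centre (seen from the robot) of four along the display riser, a fixed flat-topped wooden bench 400 x 115 mm, 40 mm high. Pads are 95 mm apart, centre to centre. Origin: centre of the pad's underside, 40 mm above the counter (a tub stands 3 mm above it). x: across the riser, away from the robot; y: along the row, to the left.
- pad_d: Round black rubber pad, 74 mm across, 3 mm thick, the right end place (seen from the robot) of four along the display riser, a fixed flat-topped wooden bench 400 x 115 mm, 40 mm high. Pads are 95 mm apart, centre to centre. Origin: centre of the pad's underside, 40 mm above the counter (a tub stands 3 mm above it). x: across the riser, away from the robot; y: along the row, to the left.
- scale: White counter scale with a steel weighing plate, 200 x 190 mm, 81 mm high, fixed beyond the left or the right end of the riser; a wooden crate of other tubs (90 mm high) stands beyond the other end. It tells which end of the row is for the smallest tub. Origin: centre of the underside.
- gherkin_jar: Bystander: loose glass jar of green gherkins with a brass-coloured lid, 115 mm high, 66 mm across, 330 g, standing among the tubs; not to be moved. Origin: centre of the underside.

How it is judged:
By the outcome, as a careful person would: the job done as asked, in the order asked, and still so for the second after the job is handed in, with the robot touching nothing.
It also fails if it takes over 96 s, if anything falls off the work surface, if the arm or the gripper's body presses on something with over 40 N, if the wrist force passes 120 N, or if a joint passes its speed limit or range.

### The arm

A 7-joint arm with a two-finger parallel gripper is mounted at the origin on the work surface. World frame = base frame: x ahead of the robot, y to its left, z up, the work surface at z = 0. Lengths are in m, angles in rad, forces in N, time in s.
With the tool pointing down it reaches from about 0.4 to 0.85 m from the base axis. Payload 4.5 kg.
Tool frame: the origin (TCP) lies on the centre line of the jaws, within the pads' length; the fingertips stand 25 mm ahead of it and the grasp point (between the pads) lies 6 mm ahead of it; z points along the fingers, y is the line along which they close (so a half turn about z gives the same grasp; the last joint's range is limited). The gripper opens to 85 mm and grips with 20 to 120 N. Pads are 22 mm wide; open, the fingers measure 114 mm over their backs; the gripper's body (76 mm by 85 mm) begins 54 mm behind the grasp point. The pads swing forward as they close: fully open they stand 13 mm farther back than shut.
Start: joints at [1.306, 0.689, -0.195, 1.565, 0.157, 0.902, -0.215], TCP at [0.184, -0.597, 0.229] pointing down, gripper open.
Joint ranges: [-3.01, 3.01], [-0.46, 2.08], [-1.47, 1.51], [0.13, 2.56], [-1, 4.14], [0.04, 2.09], [-2.66, 2.66]. Speed limits (rad/s): [2.57, 2.57, 3.14, 3.14, 3.14, 3.14, 3.14].

### API

Orientations are given as a unit quaternion [w, x, y, z].
In Python, from cell import robot, viewer, close_job gives the robot as it stands (robot), with the cameras (viewer) and the job as plain functions.
- The arm moves only by the tool inch_along, called by a JSON object that holds its "fn" and its "kwargs". Schema: {"type":"object","properties":{"rows":{"type":"object","properties":{"offsets":{"type":"array","items":{"type":"array","items":{"type":"number"},"minItems":7,"maxItems":7},"minItems":1,"maxItems":10}},"additionalProperties":false,"required":["offsets"]},"clamp_n":{"type":"number"},"only":{"type":"string"},"quiet":{"type":"boolean"},"lines":{"type":"string"}},"required":["rows"],"additionalProperties":false}. rows is an object whose key "offsets" holds a list of rows, 1 to 10 of them, each of 7 numbers: the finger opening in m, then dx, dy, dz in parts of the range, where 1.0 means 0.5 m, then a rotation vector rx, ry, rz in normalised numbers (1 is 2 pi rad); each row is the pose to reach, as a shift and turn from the pose commanded when the call began, along the tool's axes at that moment; what a row does not reach only later rows make up. A row lasts 1/10 s, in which the tool goes at most 0.05 m and 0.15 rad, less where a joint would pass 70% of its speed; a pose out of reach is approached as far as the arm can. The fingers move at their own pace and stop on an object; clamp_n is the grip in N (left out, the last holds). Time passes only in rows, so rows that do not move let the fingers close. The tool returns the time, the measured TCP pose, the force, the opening and the grip force at its end. only (a regular expression) keeps the lines of the reply that match it, lines (a string "A,B") keeps lines A to B, and quiet returns only ok. Shift and turn numbers lie between -1 and 1, and a call with a number outside is refused. Input that does not fit is refused with a message, and nothing moves.
- robot.read_state(): the state, without advancing time (a new reading comes with each control period).
- viewer.grab_frame(name): name is "side" or "top" or "wrist"; returns the picture (480x640x3 uint8, red, green, blue); there is no depth.
- viewer.camera_info(name): a dict with "camera_matrix" (3x3 intrinsics, pixels), "T" (4x4, takes a point from camera to world coordinates). Camera axes: x right, y up, looking along -z (the intrinsics and any distortion apply to the point x, -y, -z); pixel columns grow to the right and rows downward; lengths in m; the calibration is good to about 2 mm. A picture is of the moment at which its call begins: read the wrist's pose just before it. camera_info takes no time and is no camera call; for the wrist camera it gives the pose at the moment of the call.
- close_job(): hands the job in; it is judged then, once.
The state is a dict: "clock": time; "qpos": joint angles; "joint_velocities": joint speeds; "effort": joint torques, N m; "position": TCP position; "tcp_rot": TCP orientation; "force": force on the tool from outside, world axes, zero at the start; "moment": the same for the moment, N m; "finger_gap": finger opening in m; "grasp_force": force on a finger pad.
Only numpy, scipy, OpenCV 4.12 (cv2) and the standard library are available. Lean on these libraries where they do the work, as an engineer would, in place of code of your own. Each camera call takes 0.05 s, during which the arm holds its last target. There are 200 camera calls.

## Working session

There is one attempt and no reset: what is moved stays moved. The work goes in short steps, Python scripts to look and compute and a tool call to move; the robot and the scene stay as the last step left them, time stands still between calls to the robot, and variables do not carry over. Pictures are saved under pics/ and viewed, at most 14 in all, crops included, and the job is handed in when it is done.

```bash
ls; mkdir -p pics; python3 - <<'E'
from cell import robot, viewer, close_job
import cv2
for n in("top","side"):
    cv2.imwrite(f"pics/{n}0.png",viewer.grab_frame(n)[:,:,::-1]); c=viewer.camera_info(n); print(n,c)
s=robot.read_state();print(s)
E
```

```text
cell.py
pics
top {'camera_matrix': array([[462.82190901,   0.        , 319.87247918],
       [  0.        , 462.82190901, 233.35651066],
       [  0.        ,   0.        ,   1.        ]]), 'T': array([[ 0.00494478,  0.99540824, -0.09559285,  0.38475726],
       [-0.99994138,  0.00400108, -0.01006125,  0.01302508],
       [-0.00963257,  0.095637  ,  0.99536967,  1.22789355],
       [ 0.        ,  0.        ,  0.        ,  1.        ]])}
side {'camera_matrix': array([[446.4640584 ,   0.        , 312.14732939],
       [  0.        , 446.4640584 , 237.05528271],
       [  0.        ,   0.        ,   1.        ]]), 'T': array([[-0.90443949,  0.315484  , -0.28715683,  0.21329664],
       [-0.42656713, -0.67740032,  0.59930734,  0.63370036],
       [-0.00544825,  0.66452889,  0.74724271,  0.87765456],
       [ 0.        ,  0.        ,  0.        ,  1.        ]])}
{'clock': 0.1, 'qpos': array([ 1.30579727,  0.68990644, -0.19449618,  1.56623532,  0.15730449,
        0.90249592, -0.21510812]), 'joint_velocities': array([-7.94678453e-05, -1.95007351e-04, -1.75095254e-04, -3.42687318e-03,
       -3.24058797e-04, -3.76365801e-04,  1.90517753e-04]), 'effort': array([-3.56775927e-03, -5.40603447e+01, -1.27146766e+00, -1.58986580e+01,
        9.39201156e-03,  4.40828037e-03,  1.87473734e-05]), 'position': array([ 0.18375485, -0.59676716,  0.22796094]), 'tcp_rot': array([-8.05382515e-04,  9.88856428e-01,  1.48870010e-01, -1.91075161e-04]), 'force': array([-0.76323114,  0.97745997, -0.94838003]), 'moment': array([-0.04476162, -0.04080451,  0.00183119]), 'grasp_force': 0.0, 'finger_gap': 0.08516363082466806}
```

View pics/top0.png

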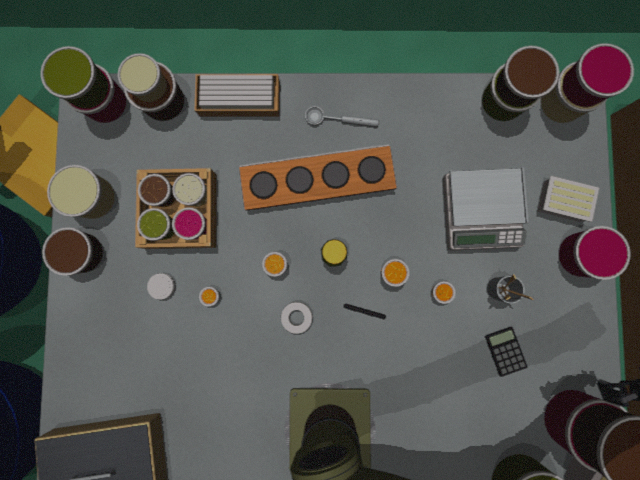

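View pics/side0.png

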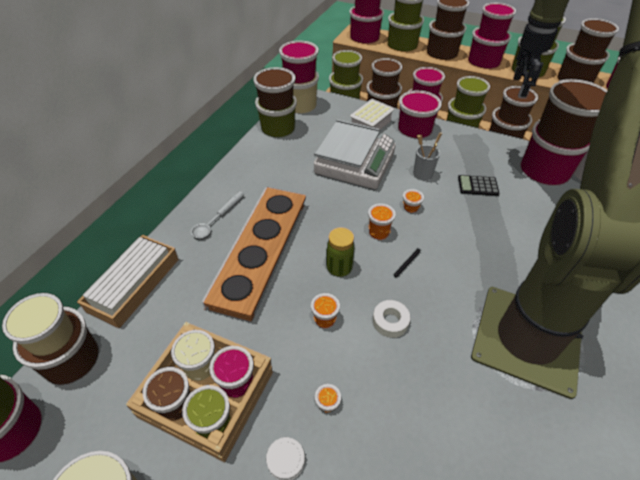

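The top view shows the tubs at about (209,296), (275,264), (395,273) and (444,292), with the jar at (334,252). The pads run from (264,184) to (372,170), and the scale is on the right. So the smallest goes on pad_d and the biggest on pad_a.

```bash
cat > h.py <<'E'
from cell import robot, viewer, close_job
import cv2, numpy as np
from scipy.spatial.transform import Rotation as R
def ray(n,u,v,z,c=None):
    c=c or viewer.camera_info(n); K=c["camera_matrix"];T=c["T"]
    d=np.linalg.inv(K)@[u,v,1]; d=T[:3,:3]@[d[0],-d[1],-d[2]]; o=T[:3,3]
    return o+d*(z-o[2])/d[2]
def blobs(m,amin):
    n,l,s,c=cv2.connectedComponentsWithStats(m.astype(np.uint8))
    return [(c[i],s[i]) for i in range(1,n) if s[i][4]>=amin]
def orange(im):
    h=cv2.cvtColor(im,cv2.COLOR_RGB2HSV); return (h[...,0]>8)&(h[...,0]<23)&(h[...,1]>170)&(h[...,2]>120)
def plan(target,yaw_axis,tcp=None):
    """shift & turn in tool axes to put TCP at target, tool down, closing line at angle yaw_axis (rad, world)"""
    s=robot.read_state(); q=s["tcp_rot"]; C=R.from_quat([q[1],q[2],q[3],q[0]])
    best=None
    for k in(0,np.pi):
        a=yaw_axis+k; y=np.array([np.cos(a),np.sin(a),0]);z=np.array([0,0,-1.]);G=R.from_matrix(np.c_[np.cross(y,z),y,z])
        r=(C.inv()*G).as_rotvec()
        if best is None or np.linalg.norm(r)<np.linalg.norm(best): best=r
    print("shift",np.round(C.inv().apply(np.array(target)-s["position"]),4),"rot",np.round(best,3))
E
python3 - <<'E'
from h import *
im=viewer.grab_frame("top")
for c,s in blobs(orange(im),40): 
    if 180<c[0]<480 and 240<c[1]<320: print("tub",c.round(1),s, ray("top",*c,.05).round(4))
g=im.max(2)
for c,s in blobs(g[140:215,235:400]<70,150): c=c+[235,140];print("pad",c.round(1),s,ray("top",*c,.043).round(4))
h=cv2.cvtColor(im,cv2.COLOR_RGB2HSV)
for c,s in blobs((h[...,0]>18)&(h[...,0]<34)&(h[...,1]>120)&(h[...,2]>90),100): 
    if 300<c[0]<370 and 220<c[1]<280: print("jar",c,s,ray("top",*c,.115).round(4))
cv2.imwrite("pics/c.png",cv2.resize(im[230:320,190:470,::-1],(800,257),interpolation=cv2.INTER_CUBIC))
E
```

```text
tub [274.3 263.6] [265 255  19  18 264] [0.4201 0.1405 0.05  ]
tub [395.  272.2] [385 262  21  21 357] [ 0.3999 -0.1659  0.05  ]
tub [443.7 292. ] [436 284  16  17 210] [ 0.3507 -0.2877  0.05  ]
tub [208.5 296. ] [202 290  14  13 142] [0.3375 0.3059 0.05  ]
pad [371.5 169.1] [123  16  28  27 520] [ 0.6671 -0.1085  0.043 ]
pad [335.  174.2] [ 87  21  27  27 318] [ 0.6534 -0.0137  0.043 ]
pad [299.1 180.1] [ 51  26  27  27 215] [0.6375 0.0797 0.043 ]
pad [262.6 184.8] [ 15  31  27  28 255] [0.6249 0.1746 0.043 ]
pad [322.6 200.7] [ 12  49 148  25 639] [0.5834 0.0183 0.043 ]
jar [334.00647948 251.38012959] [322 240  25  24 463] [ 0.4482 -0.0099  0.115 ]
```

View pics/c.png

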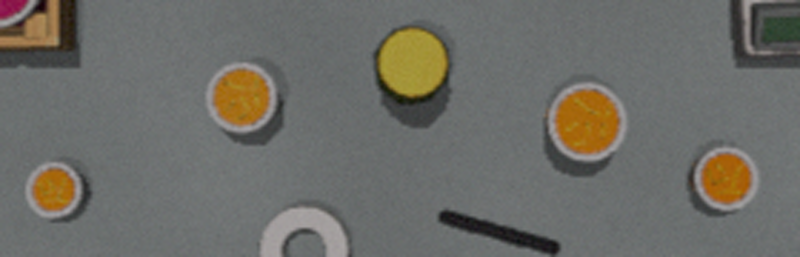

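```bash
python3 - <<'E'
from h import *
for n,u,v,z in(("small",208.5,296,.03),("med",443.7,292,.043),("large",274.3,263.6,.057),("big",395,272.2,.073)): print(n,ray("top",u,v,z).round(4))
# cross-check with side view at lid height
for c,s in blobs(orange(viewer.grab_frame("side")),60): 
    if 300<c[0]<430 and 180<c[1]<420: print("side",c.round(1),s)
m=ray("top",443.7,292,.043)
plan([m[0],m[1],.14],0.148)
E
```

```text
small [0.3367 0.3109 0.03  ]
med [ 0.3505 -0.2896  0.043 ]
large [0.4199 0.1397 0.057 ]
big [ 0.3995 -0.1623  0.073 ]
side [412.8 196. ] [406 192  15   9  99]
side [381.3 212.9] [372 207  20  13 212]
side [324.9 305.1] [315 297  21  17 287]
side [327.4 396.4] [319 388  18  18 241]
shift [ 0.2498 -0.2446  0.0884] rot [-1.00e-03 -1.00e-03 -1.42e+00]
```

The manual's scale: shifts go in shares of 0.5 m and turns go in shares of 2 pi rad. Converting my numbers, 0.25 m / 0.5 = 0.5, -0.245 m / 0.5 = -0.49, -1.42 rad / 6.2832 = -0.226.

{"fn": "inch_along", "kwargs": {"rows": {"offsets":[[0.085,0.5,-0.49,0,0,0,-0.226],[0.085,0.5,-0.49,0,0,0,-0.226],[0.085,0.5,-0.49,0,0,0,-0.226],[0.085,0.5,-0.49,0,0,0,-0.226],[0.085,0.5,-0.49,0,0,0,-0.226],[0.085,0.5,-0.49,0,0,0,-0.226],[0.085,0.5,-0.49,0.176,0,0,-0.226],[0.085,0.5,-0.49,0.176,0,0,-0.226],[0.085,0.5,-0.49,0.176,0,0,-0.226],[0.085,0.5,-0.49,0.176,0,0,-0.226]]}, "clamp_n": 30}}

```text
clock: 1.2
position: [0.3508, -0.2878, 0.1393]
tcp_rot: [-0.002, 0.65, 0.76, 0.0]
force: [0.2, -0.3, -0.0]
finger_gap: 0.0844
grasp_force: 0.0
```

```bash
python3 - <<'E'
from h import *
s=robot.read_state();print(s["qpos"].round(2),s["position"],s["tcp_rot"])
c=viewer.camera_info("wrist")
im=viewer.grab_frame("wrist");cv2.imwrite("pics/w1.png",im[:,:,::-1])
for b,t in blobs(orange(im),200): print(b,t,ray("wrist",*b,.043,c).round(4))
plan([.3505,-.2896,.039],0.148)
E
```

```text
[ 0.87  0.66 -0.45  2.14  0.63  0.47  0.09] [ 0.35084547 -0.28775339  0.13932604] [-1.67068484e-03  6.49787490e-01  7.60114081e-01  1.01924620e-04]
[317.29988053 237.91636798] [ 285  207   67   59 2511] [ 0.3509 -0.2898  0.043 ]
shift [-0.001  -0.0004  0.1009] rot [-0.001 -0.002  0.007]
```

View pics/w1.png

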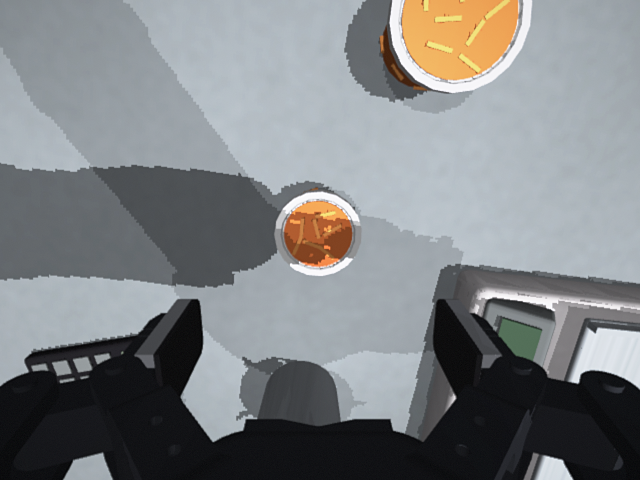

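```bash
python3 - <<'E'
from h import *
c=viewer.camera_info("wrist");print(c)
for p in((279,234),(361,234),(388,20),(531,20)):print(p,[ray("wrist",*p,z).round(4) for z in(.03,.043,.057,.073)])
E
```

```text
{'camera_matrix': array([[395.83917765,   0.        , 317.67176957],
       [  0.        , 395.83917765, 232.18187637],
       [  0.        ,   0.        ,   1.        ]]), 'T': array([[ 9.88043105e-01, -1.48018492e-01, -4.31433390e-02,
         3.39728990e-01],
       [ 1.54176991e-01,  9.47609506e-01,  2.79760041e-01,
        -2.16540907e-01],
       [-5.26621402e-04, -2.83066690e-01,  9.59100084e-01,
         2.85103598e-01],
       [ 0.00000000e+00,  0.00000000e+00,  0.00000000e+00,
         1.00000000e+00]])}
(279, 234) [array([ 0.3257, -0.2962,  0.03  ]), array([ 0.3264, -0.2922,  0.043 ]), array([ 0.3272, -0.2878,  0.057 ]), array([ 0.3281, -0.2828,  0.073 ])]
(361, 234) [array([ 0.3802, -0.2877,  0.03  ]), array([ 0.3781, -0.2841,  0.043 ]), array([ 0.3759, -0.2802,  0.057 ]), array([ 0.3734, -0.2757,  0.073 ])]
(388, 20) [array([ 0.3717, -0.1579,  0.03  ]), array([ 0.3701, -0.1608,  0.043 ]), array([ 0.3683, -0.1641,  0.057 ]), array([ 0.3663, -0.1677,  0.073 ])]
(531, 20) [array([ 0.4537, -0.1451,  0.03  ]), array([ 0.4479, -0.1487,  0.043 ]), array([ 0.4416, -0.1526,  0.057 ]), array([ 0.4345, -0.1571,  0.073 ])]
```

The wrist view puts the medium tub's lid at (317,237). That casts to the same spot as the top view did. I'll descend and grip.

Scaled: 0.1 m / 0.5 = 0.2, 0.05 m / 0.5 = 0.1.

{"fn": "inch_along", "kwargs": {"rows": {"offsets":[[0.085,-0.002,0,0.1,0,0,0],[0.085,-0.002,0,0.2,0,0,0],[0.085,-0.002,0,0.2,0,0,0],[0.045,-0.002,0,0.2,0,0,0],[0.045,-0.002,0,0.2,0,0,0],[0.045,-0.002,0,0.2,0,0,0],[0.045,-0.002,0,0.2,0,0,0],[0.045,-0.002,0,0.2,0,0,0]]}, "clamp_n": 30}}

```text
clock: 2.05
position: [0.3516, -0.2912, 0.0421]
tcp_rot: [0.001, 0.653, 0.757, 0.0]
force: [-0.5, 0.1, -0.1]
finger_gap: 0.0453
grasp_force: 0.0
```

```bash
python3 - <<'E'
from h import *
plan([.3505,-.2896,.20],0.148); plan([.6527,-.014,.20],0.148)
E
```

```text
shift [ 0.0015 -0.0005 -0.1579] rot [ 0.002  0.002 -0.001]
shift [ 0.2298  0.3389 -0.1574] rot [ 0.002  0.002 -0.001]
```

```bash
python3 - <<'E'
from h import *
im=viewer.grab_frame("wrist");cv2.imwrite("pics/w2.png",im[:,:,::-1])
E
```

```text
(no output)
```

View pics/w2.png

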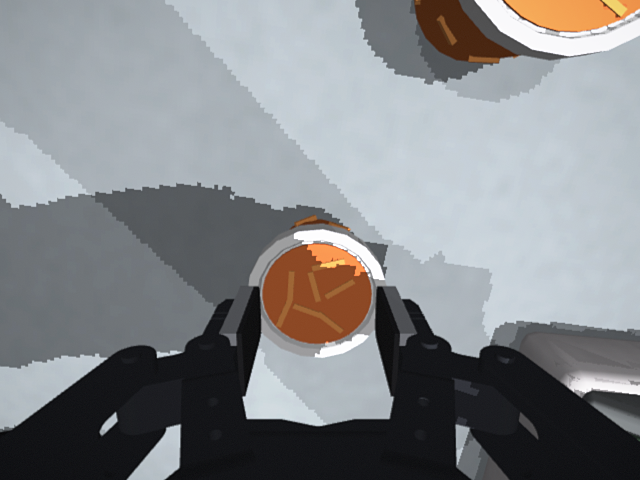

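```bash
cat >> h.py <<'E'
def proj(n,P):
    c=viewer.camera_info(n);p=np.linalg.inv(c["T"])@[*P,1];q=c["camera_matrix"]@[p[0],-p[1],-p[2]];return (q[:2]/q[2]).round(1)
E
python3 - <<'E'
from h import *
s=robot.read_state();print(s["position"],s["finger_gap"],s["grasp_force"])
x,y,z=s["position"]
for d in(.06,.04,.02,0,-.006,-.025):print(d,proj("wrist",(x,y,z+d)))
im=viewer.grab_frame("wrist")
for b,t in blobs(orange(im)|((cv2.cvtColor(im,cv2.COLOR_RGB2HSV)[...,0]<20)&(cv2.cvtColor(im,cv2.COLOR_RGB2HSV)[...,1]>150)),2000): print(b,t,[ray("wrist",*b,z).round(4) for z in(.03,.043)])
for n in("side","top"):
  im=viewer.grab_frame(n)
  print(n,[(b.round(1),t) for b,t in blobs(orange(im),30)if 180<b[0]<480])
im=viewer.grab_frame("side");cv2.imwrite("pics/s2.png",cv2.resize(im[130:260,340:500,::-1],(720,585)))
E
```

```text
[ 0.3513659  -0.29108261  0.04175785] 0.045039568774780665 0.0
0.06 [317.8 410. ]
0.04 [317.7 363.4]
0.02 [317.5 329.5]
0 [317.4 303.7]
-0.006 [317.4 297.1]
-0.025 [317.3 279. ]
[456.54300608  32.27106864] [ 415    0  104   63 3453] [array([ 0.3858, -0.1832,  0.03  ]), array([ 0.382 , -0.1861,  0.043 ])]
[570.8717516   13.01889976] [ 505    0  135   32 2963] [array([ 0.4244, -0.1712,  0.03  ]), array([ 0.4174, -0.1751,  0.043 ])]
[316.97570272 294.07646498] [ 264  244  108  100 8396] [array([ 0.3512, -0.2922,  0.03  ]), array([ 0.3503, -0.286 ,  0.043 ])]
side [(array([381.3, 212.9]), array([372, 207,  20,  13, 212], dtype=int32)), (array([324.9, 305.1]), array([315, 297,  21,  17, 287], dtype=int32)), (array([327.4, 396.4]), array([319, 388,  18,  17, 241], dtype=int32))]
top [(array([382.1, 151. ]), array([376, 147,  13,  10,  42], dtype=int32)), (array([327.7, 190.7]), array([313, 188,  29,   8,  54], dtype=int32)), (array([274.3, 263.6]), array([266, 255,  18,  18, 264], dtype=int32)), (array([395. , 272.2]), array([385, 262,  21,  21, 358], dtype=int32)), (array([208.5, 296. ]), array([202, 289,  14,  14, 142], dtype=int32))]
```

View pics/s2.png

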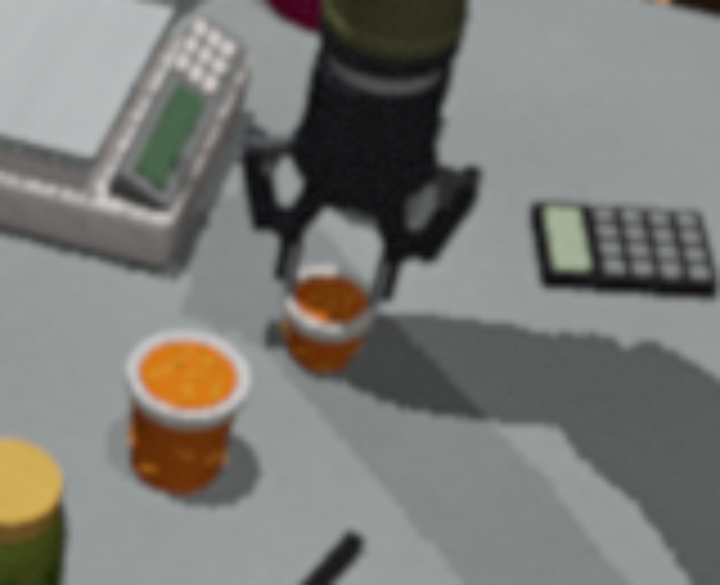

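```bash
python3 - <<'E'
from h import *
s=robot.read_state();p=s["position"]
u=np.array([.989,.148,0])*.0225
for z in(.02,.03,.04,.05,.06):
  for k in(-1,1):
    q=np.array([p[0],p[1],z])+k*u;print(z,k,(proj("side",q)-[340,130])*4.5, end=" ")
  print()
print("lid top",(proj("side",(.3505,-.2896,.043))-[340,130])*4.5,"foot",(proj("side",(.3505,-.2896,0))-[340,130])*4.5)
print([robot.read_state()["position"] for _ in range(2)], s["force"])
E
```

```text
0.02 -1 [358.2 326.7] 0.02 1 [284.85 312.3 ] 
0.03 -1 [360.9 315. ] 0.03 1 [287.1 300.6] 
0.04 -1 [364.05 302.85] 0.04 1 [289.8  288.45] 
0.05 -1 [366.75 290.7 ] 0.05 1 [292.05 276.3 ] 
0.06 -1 [369.9  278.55] 0.06 1 [294.75 264.15] 
lid top [327.6 293.4] foot [316.35 344.25]
[array([ 0.35096109, -0.29062279,  0.04082786]), array([ 0.35096109, -0.29062279,  0.04082786])] [-0.27453958  0.32605813 -0.66782972]
```

{"fn": "inch_along", "kwargs": {"rows": {"offsets":[[0.02,0,0,0,0,0,0],[0.02,0,0,0,0,0,0],[0.02,0,0,0,0,0,0],[0.02,0,0,0,0,0,0]]}, "clamp_n": 30}}

```text
clock: 2.7
position: [0.351, -0.2905, 0.0407]
tcp_rot: [0.0, 0.653, 0.757, -0.0]
force: [-0.4, 0.9, -1.0]
finger_gap: 0.02
grasp_force: 0.1
```

```bash
python3 - <<'E'
from h import *
a=viewer.grab_frame("wrist");b=viewer.grab_frame("side")
b=cv2.resize(b[150:230,380:460],(480,480),interpolation=cv2.INTER_CUBIC);a=cv2.resize(a[180:420,180:460],(320,274))
c=np.zeros((480,800,3),np.uint8);c[:,:480]=b;c[:274,480:]=a;cv2.imwrite("pics/s3.png",c[:,:,::-1])
E
```

```text
(no output)
```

View pics/s3.png

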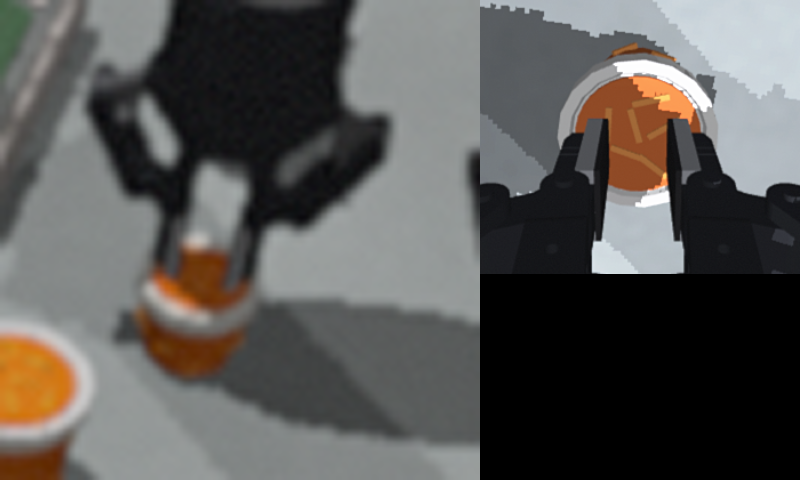

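The fingers closed just above the lid. The tips sit noticeably higher relative to the TCP than the spec says. I'll reopen, go lower and try again.

Scaled: -0.02 m / 0.5 = -0.04, 0.01 m / 0.5 = 0.02.

{"fn": "inch_along", "kwargs": {"rows": {"offsets":[[0.085,0,0,-0.04,0,0,0],[0.085,0,0,-0.04,0,0,0],[0.085,0,0,-0.04,0,0,0],[0.085,0,0,-0.04,0,0,0],[0.085,0,0,0,0,0,0],[0.085,0,0,0.02,0,0,0],[0.085,0,0,0.04,0,0,0],[0.085,0,0,0.04,0,0,0]]}, "clamp_n": 30}}

```text
clock: 3.6
position: [0.3504, -0.2899, 0.0193]
tcp_rot: [-0.001, 0.652, 0.758, -0.001]
force: [-0.2, -0.6, -0.7]
finger_gap: 0.0848
grasp_force: 0.0
```

{"fn": "inch_along", "kwargs": {"rows": {"offsets":[[0.04,0,0,0,0,0,0],[0.04,0,0,0,0,0,0],[0.04,0,0,0,0,0,0],[0.04,0,0,0,0,0,0]]}, "clamp_n": 30}}

```text
clock: 4.0
position: [0.3511, -0.2907, 0.0213]
tcp_rot: [0.0, 0.653, 0.757, 0.0]
force: [0.6, 0.5, 5.4]
finger_gap: 0.0546
grasp_force: 31.4
```

Scaled: -0.17 m / 0.5 = -0.34, -0.16 m / 0.5 = -0.32.

{"fn": "inch_along", "kwargs": {"rows": {"offsets":[[0.04,0,0,-0.04,0,0,0],[0.04,0,0,-0.12,0,0,0],[0.04,0,0,-0.22,0,0,0],[0.04,0,0,-0.32,0,0,0],[0.04,0,0,-0.34,0,0,0],[0.04,0,0,-0.34,0,0,0]]}, "clamp_n": 30}}

```text
clock: 4.6
position: [0.3515, -0.2916, 0.1923]
tcp_rot: [0.002, 0.653, 0.757, -0.0]
force: [0.1, 0.3, -0.1]
finger_gap: 0.0545
grasp_force: 32.3
```

```bash
python3 - <<'E'
from h import *
a=viewer.grab_frame("wrist");b=viewer.grab_frame("side")
b=cv2.resize(b[60:220,340:500],(480,480),interpolation=cv2.INTER_CUBIC);a=cv2.resize(a[180:420,180:460],(320,274))
c=np.zeros((480,800,3),np.uint8);c[:,:480]=b;c[:274,480:]=a;cv2.imwrite("pics/s4.png",c[:,:,::-1])
plan([.6527,-.014,.19],0.148)
E
```

```text
shift [ 0.2292  0.3402 -0.0007] rot [-0.002 -0.001 -0.001]
```

View pics/s4.png

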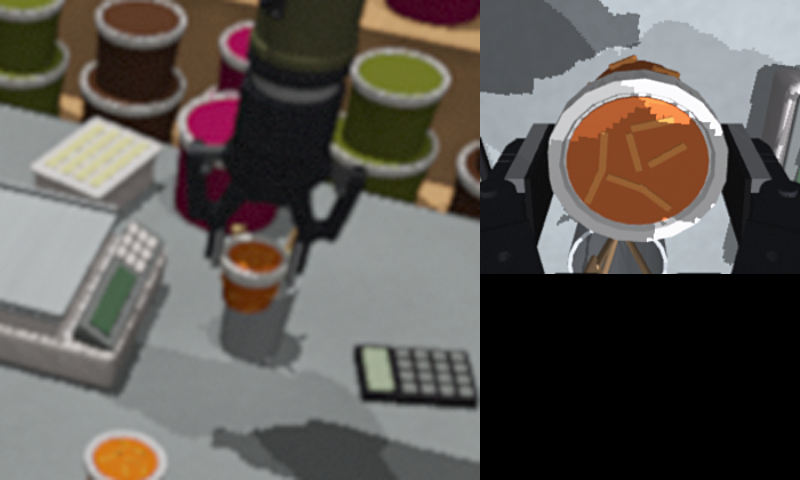

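Tub held upright. Now I'll carry it to pad_c.

Scaled: 0.34 m / 0.5 = 0.68, 0.229 m / 0.5 = 0.458.

{"fn": "inch_along", "kwargs": {"rows": {"offsets":[[0.04,0.056,0.084,0,0,0,0],[0.04,0.11,0.166,0,0,0,0],[0.04,0.166,0.248,0,0,0,0],[0.04,0.22,0.33,0,0,0,0],[0.04,0.276,0.412,0,0,0,0],[0.04,0.33,0.494,0,0,0,0],[0.04,0.384,0.576,0,0,0,0],[0.04,0.44,0.658,0,0,0,0],[0.04,0.458,0.68,0,0,0,0],[0.04,0.458,0.68,0,0,0,0]]}, "clamp_n": 30}}

```text
clock: 5.7
position: [0.6535, -0.0097, 0.1874]
tcp_rot: [-0.002, 0.651, 0.759, -0.001]
force: [-1.1, -1.1, -1.1]
finger_gap: 0.0546
grasp_force: 32.3
```

```bash
python3 - <<'E'
from h import *
c=viewer.camera_info("wrist");im=viewer.grab_frame("wrist")
print(robot.read_state()["qpos"].round(2))
plan([.6527,-.014,.066],0.148)
E
```

```text
[ 0.23  0.82 -0.56  1.5   0.49  0.97 -0.31]
shift [-0.0013  0.0008  0.1216] rot [-0.005  0.     0.003]
```

Scaled: 0.12 m / 0.5 = 0.24, 0.115 m / 0.5 = 0.23.

{"fn": "inch_along", "kwargs": {"rows": {"offsets":[[0.04,-0.002,0.002,0.08,0,0,0],[0.04,-0.002,0.002,0.16,0,0,0],[0.04,-0.002,0.002,0.21,0,0,0],[0.04,-0.002,0.002,0.23,0,0,0],[0.04,-0.002,0.002,0.24,0,0,0],[0.04,-0.002,0.002,0.24,0,0,0]]}, "clamp_n": 30}}

```text
clock: 6.35
position: [0.6544, -0.0154, 0.0707]
tcp_rot: [0.0, 0.653, 0.757, -0.0]
force: [0.8, 0.7, -0.6]
finger_gap: 0.0547
grasp_force: 32.3
```

```bash
python3 - <<'E'
from h import *
plan([.6527,-.014,.064],0.148);print(robot.read_state()["force"])
E
```

```text
shift [ 0.0017 -0.0015  0.0067] rot [-0.     0.001 -0.001]
[ 0.8291066   0.68579178 -0.6450486 ]
```

Scaled: 0.006 m / 0.5 = 0.012, 0.003 m / 0.5 = 0.006.

{"fn": "inch_along", "kwargs": {"rows": {"offsets":[[0.04,0.003,-0.003,0.006,0,0,0],[0.04,0.003,-0.003,0.012,0,0,0],[0.04,0.003,-0.003,0.012,0,0,0],[0.04,0.003,-0.003,0.012,0,0,0]]}, "clamp_n": 30}}

```text
clock: 6.75
position: [0.6531, -0.0135, 0.0651]
tcp_rot: [0.0, 0.653, 0.757, 0.0]
force: [-0.6, 0.3, -0.9]
finger_gap: 0.0547
grasp_force: 32.3
```

Scaled: 0.002 m / 0.5 = 0.004, 0.001 m / 0.5 = 0.002.

{"fn": "inch_along", "kwargs": {"rows": {"offsets":[[0.04,0,0,0.002,0,0,0],[0.04,0,0,0.004,0,0,0],[0.04,0,0,0.004,0,0,0]]}, "clamp_n": 30}}

```text
clock: 7.05
position: [0.6533, -0.0135, 0.0643]
tcp_rot: [0.001, 0.653, 0.757, 0.0]
force: [-2.7, -1.0, 9.0]
finger_gap: 0.0547
grasp_force: 33.1
```

{"fn": "inch_along", "kwargs": {"rows": {"offsets":[[0.085,0,0,0,0,0,0],[0.085,0,0,0,0,0,0],[0.085,0,0,0,0,0,0],[0.085,0,0,0,0,0,0],[0.085,0,0,-0.08,0,0,0],[0.085,0,0,-0.16,0,0,0],[0.085,0,0,-0.26,0,0,0],[0.085,0,0,-0.26,0,0,0]]}, "clamp_n": 30}}

```text
clock: 7.85
position: [0.6576, -0.012, 0.2]
tcp_rot: [0.004, 0.653, 0.757, 0.005]
force: [1.6, 0.4, -1.0]
finger_gap: 0.0848
grasp_force: 0.0
```

```bash
python3 - <<'E'
from h import *
c=viewer.camera_info("wrist");im=viewer.grab_frame("wrist")
for b,t in blobs(orange(im),200): print(b,t,ray("wrist",*b,.086,c).round(4))
m=ray("top",395,272.2,.073);plan([m[0],m[1],.19],0.148)
E
```

```text
[308.23894685 228.87779434] [ 278  198   63   56 2013] [ 0.6531 -0.014   0.086 ]
shift [-0.1103 -0.2752  0.0044] rot [ 0.008  0.    -0.   ]
```

{"fn": "inch_along", "kwargs": {"rows": {"offsets":[[0.085,-0.036,-0.09,0,0,0,0],[0.085,-0.072,-0.18,0,0,0,0],[0.085,-0.108,-0.27,0,0,0,0],[0.085,-0.144,-0.36,0,0,0,0],[0.085,-0.18,-0.45,0,0,0,0],[0.085,-0.22,-0.55,0,0,0,0],[0.085,-0.22,-0.55,0.06,0,0,0],[0.085,-0.22,-0.55,0.08,0,0,0],[0.085,-0.22,-0.55,0.08,0,0,0]]}, "clamp_n": 30}}

```text
clock: 8.8
position: [0.3969, -0.1619, 0.1514]
tcp_rot: [-0.001, 0.652, 0.758, -0.0]
force: [0.4, 0.7, 0.2]
finger_gap: 0.0849
grasp_force: 0.0
```

```bash
python3 - <<'E'
from h import *
c=viewer.camera_info("wrist");im=viewer.grab_frame("wrist")
for b,t in blobs(orange(im),1000): print(b,t,ray("wrist",*b,.073,c).round(4))
plan([.3995,-.1623,.051],0.148)
E
```

```text
[321.70574713 248.42735632] [ 278  200   92   84 4350] [ 0.3997 -0.1646  0.073 ]
shift [-0.001   0.0014  0.1012] rot [-0.    -0.001  0.002]
```

Scaled: 0.1 m / 0.5 = 0.2, 0.08 m / 0.5 = 0.16.

{"fn": "inch_along", "kwargs": {"rows": {"offsets":[[0.085,0,0.004,0.08,0,0,0],[0.085,0,0.004,0.16,0,0,0],[0.085,0,0.004,0.2,0,0,0],[0.085,0,0.004,0.2,0,0,0],[0.04,0,0.004,0.2,0,0,0],[0.04,0,0.004,0.2,0,0,0],[0.04,0,0.004,0.2,0,0,0],[0.04,0,0.004,0.2,0,0,0]]}, "clamp_n": 40}}

```text
clock: 9.65
position: [0.4002, -0.1625, 0.0538]
tcp_rot: [0.001, 0.653, 0.757, 0.001]
force: [0.0, 0.5, 7.0]
finger_gap: 0.0662
grasp_force: 45.5
```

{"fn": "inch_along", "kwargs": {"rows": {"offsets":[[0.04,0,0,-0.06,0,0,0],[0.04,0,0,-0.14,0,0,0],[0.04,0,0,-0.22,0,0,0],[0.04,0,0,-0.3,0,0,0],[0.04,0,0,-0.36,0,0,0],[0.04,0,0,-0.36,0,0,0],[0.04,0,0,-0.36,0,0,0]]}, "clamp_n": 40}}

```text
clock: 10.35
position: [0.3985, -0.1632, 0.2329]
tcp_rot: [0.0, 0.653, 0.757, -0.0]
force: [0.0, -1.3, -2.5]
finger_gap: 0.0656
grasp_force: 46.9
```

```bash
python3 - <<'E'
from h import *
plan([.6247,.1739,.24],0.148)
E
```

```text
shift [ 0.3004  0.2731 -0.0074] rot [ 0.     0.001 -0.001]
```

Scaled: 0.3 m / 0.5 = 0.6, 0.18 m / 0.5 = 0.36.

{"fn": "inch_along", "kwargs": {"rows": {"offsets":[[0.04,0.066,0.06,0,0,0,0],[0.04,0.132,0.12,0,0,0,0],[0.04,0.2,0.18,0,0,0,0],[0.04,0.266,0.24,0,0,0,0],[0.04,0.332,0.3,0,0,0,0],[0.04,0.4,0.36,0,0,0,0],[0.04,0.48,0.436,0,0,0,0],[0.04,0.55,0.5,0,0,0,0],[0.04,0.6,0.546,0,0,0,0],[0.04,0.6,0.546,0,0,0,0]]}, "clamp_n": 40}}

```text
clock: 11.35
position: [0.6248, 0.1814, 0.2299]
tcp_rot: [-0.002, 0.65, 0.76, 0.001]
force: [-0.9, 0.1, -2.1]
finger_gap: 0.0661
grasp_force: 46.8
```

```bash
python3 - <<'E'
from h import *
viewer.grab_frame("top");viewer.grab_frame("top")
plan([.6247,.1739,.099],0.148);print(robot.read_state()["finger_gap"])
E
```

```text
shift [-0.0007  0.0018  0.1308] rot [-0.005  0.002  0.002]
0.06616591187217677
```

Scaled: 0.128 m / 0.5 = 0.256, 0.12 m / 0.5 = 0.24.

{"fn": "inch_along", "kwargs": {"rows": {"offsets":[[0.04,-0.002,0.002,0.08,0,0,0],[0.04,-0.002,0.002,0.16,0,0,0],[0.04,-0.002,0.002,0.22,0,0,0],[0.04,-0.002,0.002,0.24,0,0,0],[0.04,-0.002,0.002,0.256,0,0,0],[0.04,-0.002,0.002,0.256,0,0,0],[0.04,-0.002,0.002,0.256,0,0,0]]}, "clamp_n": 40}}

```text
clock: 12.15
position: [0.6269, 0.1738, 0.1061]
tcp_rot: [0.001, 0.653, 0.757, 0.001]
force: [0.9, 1.0, -1.8]
finger_gap: 0.066
grasp_force: 46.8
```

```bash
python3 - <<'E'
from h import *
plan([.6247,.1739,.096],0.148)
E
```

```text
shift [ 0.0004 -0.0021  0.0101] rot [ 0.002 -0.    -0.   ]
```

Scaled: 0.009 m / 0.5 = 0.018, 0.007 m / 0.5 = 0.014.

{"fn": "inch_along", "kwargs": {"rows": {"offsets":[[0.04,0.001,-0.004,0.008,0,0,0],[0.04,0.001,-0.004,0.014,0,0,0],[0.04,0.001,-0.004,0.018,0,0,0],[0.04,0.001,-0.004,0.018,0,0,0]]}, "clamp_n": 40}}

```text
clock: 12.55
position: [0.624, 0.174, 0.0969]
tcp_rot: [0.0, 0.653, 0.757, 0.0]
force: [-2.2, -1.0, 5.0]
finger_gap: 0.0658
grasp_force: 47.4
```

Contact at 5 N, so I'll release and retreat.

Scaled: -0.12 m / 0.5 = -0.24, -0.07 m / 0.5 = -0.14.

{"fn": "inch_along", "kwargs": {"rows": {"offsets":[[0.085,0,0,0,0,0,0],[0.085,0,0,0,0,0,0],[0.085,0,0,0,0,0,0],[0.085,0,0,0,0,0,0],[0.085,0,0,-0.06,0,0,0],[0.085,0,0,-0.14,0,0,0],[0.085,0,0,-0.24,0,0,0],[0.085,0,0,-0.24,0,0,0],[0.085,0,0,-0.24,0,0,0]]}, "clamp_n": 30}}

```text
clock: 13.45
position: [0.6246, 0.1741, 0.217]
tcp_rot: [0.001, 0.653, 0.757, 0.001]
force: [-1.3, -0.4, -0.1]
finger_gap: 0.085
grasp_force: 0.0
```

```bash
python3 - <<'E'
from h import *
c=viewer.camera_info("wrist");im=viewer.grab_frame("wrist")
for b,t in blobs(orange(im),1000): print(b,t,ray("wrist",*b,.116,c).round(4))
plan([.4199,.1397,.20],0.148)
E
```

```text
[ 57.17021277 211.67809299] [  26  183   63   59 2538] [0.4588 0.1636 0.116 ]
[314.16373938 237.69915014] [ 274  195   85   74 3530] [0.6233 0.1703 0.116 ]
shift [-0.0032 -0.2065  0.0155] rot [-0.     0.001 -0.   ]
```

Scaled: -0.206 m / 0.5 = -0.412, -0.2 m / 0.5 = -0.4.

{"fn": "inch_along", "kwargs": {"rows": {"offsets":[[0.085,-0.006,-0.1,0,0,0,0],[0.085,-0.006,-0.2,0,0,0,0],[0.085,-0.006,-0.3,0,0,0,0],[0.085,-0.006,-0.4,0,0,0,0],[0.085,-0.006,-0.412,0.08,0,0,0],[0.085,-0.006,-0.412,0.16,0,0,0],[0.085,-0.006,-0.412,0.16,0,0,0],[0.085,-0.006,-0.412,0.16,0,0,0]]}, "clamp_n": 30}}

```text
clock: 14.3
position: [0.4199, 0.1402, 0.1351]
tcp_rot: [-0.001, 0.653, 0.758, -0.001]
force: [0.6, 0.6, -0.5]
finger_gap: 0.0846
grasp_force: 0.0
```

```bash
python3 - <<'E'
from h import *
c=viewer.camera_info("wrist");im=viewer.grab_frame("wrist")
for b,t in blobs(orange(im),1000): print(b,t,ray("wrist",*b,.057,c).round(4))
plan([.4199,.1397,.035],0.148)
E
```

```text
[318.36613603 244.84775687] [ 279  200   82   78 3455] [0.4203 0.1393 0.057 ]
shift [-0.0009 -0.0011  0.101 ] rot [-0. -0.  0.]
```

Scaled: 0.1 m / 0.5 = 0.2, 0.08 m / 0.5 = 0.16.

{"fn": "inch_along", "kwargs": {"rows": {"offsets":[[0.085,0,0,0.08,0,0,0],[0.085,0,0,0.16,0,0,0],[0.085,0,0,0.2,0,0,0],[0.085,0,0,0.2,0,0,0],[0.04,0,0,0.2,0,0,0],[0.04,0,0,0.2,0,0,0],[0.04,0,0,0.2,0,0,0],[0.04,0,0,0.2,0,0,0]]}, "clamp_n": 40}}

```text
clock: 15.15
position: [0.4218, 0.1409, 0.0375]
tcp_rot: [0.0, 0.653, 0.757, 0.002]
force: [-0.5, 0.4, 7.9]
finger_gap: 0.0602
grasp_force: 42.2
```

{"fn": "inch_along", "kwargs": {"rows": {"offsets":[[0.04,0,0,-0.06,0,0,0],[0.04,0,0,-0.14,0,0,0],[0.04,0,0,-0.22,0,0,0],[0.04,0,0,-0.3,0,0,0],[0.04,0,0,-0.36,0,0,0],[0.04,0,0,-0.36,0,0,0],[0.04,0,0,-0.36,0,0,0]]}, "clamp_n": 40}}

```text
clock: 15.85
position: [0.4209, 0.1397, 0.2167]
tcp_rot: [0.001, 0.653, 0.757, 0.001]
force: [-0.9, 0.2, -2.0]
finger_gap: 0.0598
grasp_force: 45.0
```

```bash
python3 - <<'E'
from h import *
plan([.6387,.08,.21],0.148)
E
```

```text
shift [-0.0909  0.2068  0.0072] rot [ 0.002  0.    -0.001]
```

Scaled: 0.207 m / 0.5 = 0.414, 0.164 m / 0.5 = 0.328.

{"fn": "inch_along", "kwargs": {"rows": {"offsets":[[0.04,-0.036,0.082,0,0,0,0],[0.04,-0.072,0.164,0,0,0,0],[0.04,-0.108,0.246,0,0,0,0],[0.04,-0.144,0.328,0,0,0,0],[0.04,-0.182,0.414,0,0,0,0],[0.04,-0.182,0.414,0,0,0,0],[0.04,-0.182,0.414,0,0,0,0]]}, "clamp_n": 40}}

```text
clock: 16.55
position: [0.6379, 0.0801, 0.2132]
tcp_rot: [-0.001, 0.653, 0.757, -0.002]
force: [0.2, 0.7, -2.0]
finger_gap: 0.0601
grasp_force: 45.0
```

{"fn": "inch_along", "kwargs": {"rows": {"offsets":[[0.04,0,0,0.08,0,0,0],[0.04,0,0,0.16,0,0,0],[0.04,0,0,0.22,0,0,0],[0.04,0,0,0.25,0,0,0],[0.04,0,0,0.26,0,0,0],[0.04,0,0,0.26,0,0,0],[0.04,0,0,0.26,0,0,0]]}, "clamp_n": 40}}

```text
clock: 17.25
position: [0.6397, 0.0816, 0.0873]
tcp_rot: [0.001, 0.653, 0.758, 0.001]
force: [-0.1, -0.6, -1.1]
finger_gap: 0.0597
grasp_force: 45.0
```

```bash
python3 - <<'E'
from h import *
plan([.6387,.08,.080],0.148)
E
```

```text
shift [-0.0015 -0.0013  0.0073] rot [ 0.003 -0.     0.   ]
```

Scaled: 0.007 m / 0.5 = 0.014, 0.006 m / 0.5 = 0.012.

{"fn": "inch_along", "kwargs": {"rows": {"offsets":[[0.04,0.002,-0.002,0.008,0,0,0],[0.04,0.002,-0.002,0.012,0,0,0],[0.04,0.002,-0.002,0.014,0,0,0],[0.04,0.002,-0.002,0.014,0,0,0]]}, "clamp_n": 40}}

```text
clock: 17.65
position: [0.6381, 0.0821, 0.0807]
tcp_rot: [0.001, 0.653, 0.757, 0.0]
force: [-3.2, -0.6, 9.5]
finger_gap: 0.0603
grasp_force: 46.0
```

Scaled: -0.12 m / 0.5 = -0.24, -0.07 m / 0.5 = -0.14.

{"fn": "inch_along", "kwargs": {"rows": {"offsets":[[0.085,0,0,0,0,0,0],[0.085,0,0,0,0,0,0],[0.085,0,0,0,0,0,0],[0.085,0,0,0,0,0,0],[0.085,0,0,-0.06,0,0,0],[0.085,0,0,-0.14,0,0,0],[0.085,0,0,-0.24,0,0,0],[0.085,0,0,-0.24,0,0,0],[0.085,0,0,-0.24,0,0,0]]}, "clamp_n": 30}}

```text
clock: 18.55
position: [0.6383, 0.082, 0.1999]
tcp_rot: [0.001, 0.653, 0.757, 0.001]
force: [-0.6, 0.1, -0.8]
finger_gap: 0.085
grasp_force: 0.0
```

```bash
python3 - <<'E'
from h import *
c=viewer.camera_info("wrist");im=viewer.grab_frame("wrist")
for b,t in blobs(orange(im),1000): print(b,t,ray("wrist",*b,.1,c).round(4))
plan([.3367,.3109,.20],0.148)
E
```

```text
[315.45579635 236.03027176] [ 280  195   75   71 2907] [0.6377 0.0797 0.1   ]
[318.40450589 345.87762417] [ 290  321   58   51 1953] [ 6.515e-01 -3.000e-04  1.000e-01]
shift [ 0.2713 -0.2635 -0.0017] rot [-0.001  0.001 -0.   ]
```

Scaled: 0.271 m / 0.5 = 0.542, -0.263 m / 0.5 = -0.526.

{"fn": "inch_along", "kwargs": {"rows": {"offsets":[[0.085,0.068,-0.066,0,0,0,0],[0.085,0.136,-0.132,0,0,0,0],[0.085,0.204,-0.198,0,0,0,0],[0.085,0.272,-0.264,0,0,0,0],[0.085,0.34,-0.33,0,0,0,0],[0.085,0.408,-0.396,0,0,0,0],[0.085,0.476,-0.462,0.06,0,0,0],[0.085,0.542,-0.526,0.14,0,0,0],[0.085,0.542,-0.526,0.18,0,0,0],[0.085,0.542,-0.526,0.18,0,0,0]]}, "clamp_n": 30}}

```text
clock: 19.6
position: [0.3333, 0.3103, 0.1053]
tcp_rot: [-0.001, 0.65, 0.76, -0.004]
force: [0.8, 0.4, -0.1]
finger_gap: 0.0849
grasp_force: 0.0
```

```bash
python3 - <<'E'
from h import *
c=viewer.camera_info("wrist");im=viewer.grab_frame("wrist");print(robot.read_state()["qpos"].round(2))
for b,t in blobs(orange(im),700): print(b,t,ray("wrist",*b,.03,c).round(4))
plan([.3367,.3109,.012],0.148)
E
```

```text
[-0.57  0.73 -0.45  2.15  0.78  0.42 -1.49]
[322.51050584 233.35642023] [ 296  209   63   53 1285] [0.3346 0.3174 0.03  ]
shift [0.0014 0.0017 0.0948] rot [-0.005  0.005  0.003]
```

```bash
python3 - <<'E'
from h import *
c=viewer.camera_info("wrist");im=viewer.grab_frame("wrist");h=cv2.cvtColor(im,cv2.COLOR_RGB2HSV)
for b,t in blobs((h[...,0]<25)&(h[...,1]>130)&(h[...,2]>50),700): print(b,t,ray("wrist",*b,.03,c).round(4))
plan([.3367,.3109,.012],0.148)
cv2.imwrite("pics/w5.png",im[:,:,::-1])
E
```

```text
[322.3025266  236.47606383] [ 291  206   64   61 3008] [0.3374 0.3145 0.03  ]
shift [ 0.0015 -0.0002  0.0959] rot [-0.002  0.003  0.001]
```

View pics/w5.png

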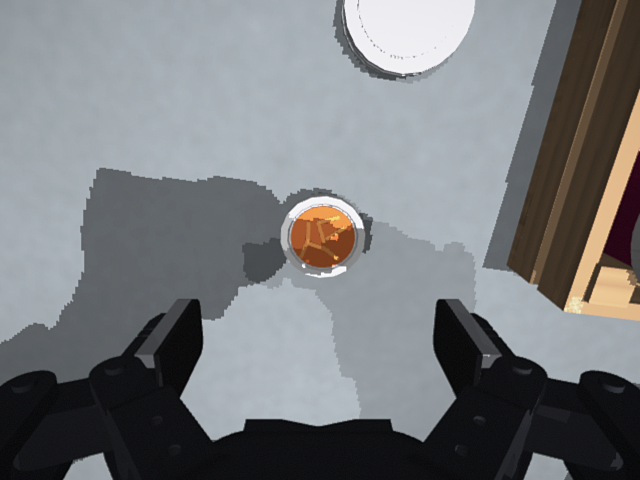

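The manual's scale: shifts go in shares of 0.5 m and turns go in shares of 2 pi rad. Converting my numbers, 0.094 m / 0.5 = 0.188, 0.08 m / 0.5 = 0.16.

{"fn": "inch_along", "kwargs": {"rows": {"offsets":[[0.085,0.004,0,0.08,0,0,0],[0.085,0.004,0,0.16,0,0,0],[0.085,0.004,0,0.188,0,0,0],[0.085,0.004,0,0.188,0,0,0],[0.04,0.004,0,0.188,0,0,0],[0.04,0.004,0,0.188,0,0,0],[0.04,0.004,0,0.188,0,0,0],[0.04,0.004,0,0.188,0,0,0]]}, "clamp_n": 30}}

```text
clock: 20.5
position: [0.3384, 0.3133, 0.0162]
tcp_rot: [0.0, 0.653, 0.757, 0.001]
force: [0.1, -0.7, 6.6]
finger_gap: 0.0482
grasp_force: 29.8
```

Scaled: -0.18 m / 0.5 = -0.36, -0.15 m / 0.5 = -0.3.

{"fn": "inch_along", "kwargs": {"rows": {"offsets":[[0.04,0,0,-0.06,0,0,0],[0.04,0,0,-0.14,0,0,0],[0.04,0,0,-0.22,0,0,0],[0.04,0,0,-0.3,0,0,0],[0.04,0,0,-0.36,0,0,0],[0.04,0,0,-0.36,0,0,0],[0.04,0,0,-0.36,0,0,0]]}, "clamp_n": 30}}

```text
clock: 21.2
position: [0.3379, 0.3125, 0.1956]
tcp_rot: [0.001, 0.653, 0.757, 0.001]
force: [-0.1, -0.1, -0.1]
finger_gap: 0.048
grasp_force: 31.6
```

```bash
python3 - <<'E'
from h import *
plan([.6667,-.1079,.20],0.148)
E
```

```text
shift [-0.4639  0.2638 -0.0041] rot [ 0.002 -0.    -0.001]
```

Scaled: -0.35 m / 0.5 = -0.7, -0.32 m / 0.5 = -0.64.

{"fn": "inch_along", "kwargs": {"rows": {"offsets":[[0.04,-0.08,0.046,0,0,0,0],[0.04,-0.16,0.092,0,0,0,0],[0.04,-0.24,0.138,0,0,0,0],[0.04,-0.32,0.184,0,0,0,0],[0.04,-0.4,0.23,0,0,0,0],[0.04,-0.48,0.276,0,0,0,0],[0.04,-0.56,0.322,0,0,0,0],[0.04,-0.64,0.368,0,0,0,0],[0.04,-0.7,0.4,0,0,0,0],[0.04,-0.7,0.4,0,0,0,0]]}, "clamp_n": 30}}

```text
clock: 22.2
position: [0.5882, -0.0108, 0.192]
tcp_rot: [0.001, 0.657, 0.754, -0.002]
force: [-0.3, -0.1, 0.5]
finger_gap: 0.0482
grasp_force: 31.6
```

{"fn": "inch_along", "kwargs": {"rows": {"offsets":[[0.04,-0.08,0.044,0,0,0,0],[0.04,-0.16,0.088,0,0,0,0],[0.04,-0.228,0.128,0,0,0,0],[0.04,-0.228,0.128,0,0,0,0],[0.04,-0.228,0.128,0.06,0,0,0],[0.04,-0.228,0.128,0.14,0,0,0],[0.04,-0.228,0.128,0.2,0,0,0],[0.04,-0.228,0.128,0.25,0,0,0],[0.04,-0.228,0.128,0.25,0,0,0],[0.04,-0.228,0.128,0.25,0,0,0]]}, "clamp_n": 30}}

```text
clock: 23.2
position: [0.666, -0.1059, 0.0692]
tcp_rot: [-0.001, 0.652, 0.758, -0.0]
force: [0.7, -0.2, 0.2]
finger_gap: 0.0483
grasp_force: 31.6
```

```bash
python3 - <<'E'
from h import *
plan([.6667,-.1079,.0585],0.148)
E
```

```text
shift [-0.0021  0.0004  0.0107] rot [-0.002 -0.001  0.001]
```

Scaled: 0.01 m / 0.5 = 0.02, 0.009 m / 0.5 = 0.018.

{"fn": "inch_along", "kwargs": {"rows": {"offsets":[[0.04,-0.004,0,0.008,0,0,0],[0.04,-0.004,0,0.014,0,0,0],[0.04,-0.004,0,0.018,0,0,0],[0.04,-0.004,0,0.02,0,0,0],[0.04,-0.004,0,0.02,0,0,0]]}, "clamp_n": 30}}

```text
clock: 23.7
position: [0.6671, -0.109, 0.0598]
tcp_rot: [0.0, 0.653, 0.757, -0.0]
force: [0.4, -0.7, 0.2]
finger_gap: 0.0482
grasp_force: 31.6
```

Scaled: 0.002 m / 0.5 = 0.004, 0.0015 m / 0.5 = 0.003.

{"fn": "inch_along", "kwargs": {"rows": {"offsets":[[0.04,0.002,0,0.003,0,0,0],[0.04,0.002,0,0.004,0,0,0],[0.04,0.002,0,0.004,0,0,0]]}, "clamp_n": 30}}

```text
clock: 24.0
position: [0.6673, -0.1089, 0.0593]
tcp_rot: [0.001, 0.653, 0.757, -0.0]
force: [-3.8, -1.3, 8.5]
finger_gap: 0.0482
grasp_force: 32.5
```

Contact. I'll release, rise, and pull back toward the robot to clear the view.

Scaled: -0.18 m / 0.5 = -0.36, -0.13 m / 0.5 = -0.26.

{"fn": "inch_along", "kwargs": {"rows": {"offsets":[[0.085,0,0,0,0,0,0],[0.085,0,0,0,0,0,0],[0.085,0,0,0,0,0,0],[0.085,0,0,0,0,0,0],[0.085,0,0,-0.08,0,0,0],[0.085,0,0,-0.16,0,0,0],[0.085,0,0,-0.26,0,0,0],[0.085,0,0,-0.36,0,0,0],[0.085,0,0,-0.36,0,0,0]]}, "clamp_n": 30}}

```text
clock: 24.9
position: [0.6715, -0.1065, 0.2459]
tcp_rot: [0.005, 0.653, 0.757, 0.005]
force: [0.6, -0.2, -0.6]
finger_gap: 0.085
grasp_force: 0.0
```

{"fn": "inch_along", "kwargs": {"rows": {"offsets":[[0.085,-0.06,-0.08,0,0,0,0],[0.085,-0.12,-0.16,0,0,0,0],[0.085,-0.18,-0.24,0,0,0,0],[0.085,-0.24,-0.32,0,0,0,0],[0.085,-0.3,-0.4,0,0,0,0],[0.085,-0.36,-0.48,0,0,0,0],[0.085,-0.36,-0.48,0,0,0,0],[0.085,-0.36,-0.48,0,0,0,0]]}, "clamp_n": 30}}

```text
clock: 25.7
position: [0.4549, -0.3227, 0.2372]
tcp_rot: [-0.0, 0.654, 0.756, -0.0]
force: [0.3, 0.5, -0.2]
finger_gap: 0.0847
grasp_force: 0.0
```

```bash
python3 - <<'E'
from h import *
im=viewer.grab_frame("top");P=[(.6247,.1739,.116),(.6387,.08,.1),(.6527,-.014,.086),(.6667,-.1079,.073)]
for b,t in blobs(orange(im),60):
    if 240<b[0]<400 and 130<b[1]<215:
        for p in P:
            w=ray("top",*b,p[2])
            if abs(w[1]-p[1])<.03: print(b.round(1),t[4],"offset mm",((w-p)*1000).round(1))
h=cv2.cvtColor(im,cv2.COLOR_RGB2HSV)
print("jar",[b for b,t in blobs((h[...,0]>18)&(h[...,0]<34)&(h[...,1]>120)&(h[...,2]>90),100) if 300<b[0]<370 and 220<b[1]<280])
b=viewer.grab_frame("side")[160:340,180:420];a=im[120:280,230:420]
c=np.zeros((600,800,3),np.uint8);c[:300,:400]=cv2.resize(b,(400,300));c[300:,:356]=cv2.resize(a,(356,300))
cv2.imwrite("pics/end.png",c[:,:420,::-1])
E
```

```text
[373.2 166.5] 148 offset mm [ 0.2 -2.  -0. ]
[335.  170.8] 201 offset mm [-0.4  1.2  0. ]
[297.1 175.5] 269 offset mm [-1.8  1.7  0. ]
[259.1 179.8] 356 offset mm [-2.2 -0.5  0. ]
jar [array([333.98706897, 251.36206897])]
```

View pics/end.png

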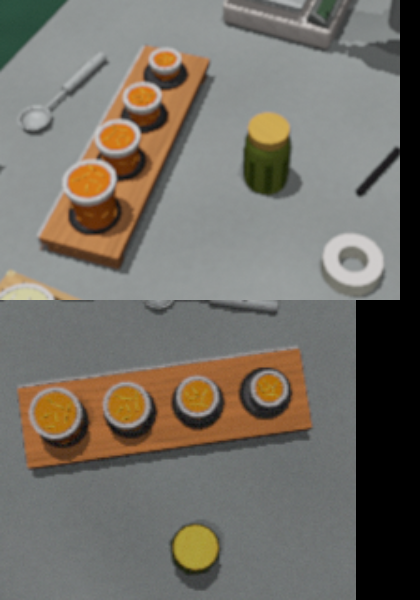

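All four tubs stand upright, in order, within about 3 mm of their pad centres, and the jar has not moved. Handing in.

```bash
python3 -c "
from cell import robot, viewer, close_job
print(close_job())"
```

```text
the job is handed in; nothing more can be done
None
```

The job is handed in: the four tubs stand upright on their pads in size order, smallest by the scale, each within about 3 mm of centre in the last top view, with the jar unmoved, at about 26 s on the robot's clock.

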